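Turn the middle tube adapter hole-up and hold it over the tray

TASK

Of the three blue centrifuge tube adapters lying in the grey cradles, lift out the middle-sized one, find its blind hole and turn the adapter so that the hole faces straight up. Finish while still gripping it, holding it still and upright over the orange tray, about a hand's breadth or more above it and touching nothing else, so that I can drop a tube in. Leave the other two adapters in their cradles and everything else on the bench where it is.

Things in the scene. Friction and masses are not known exactly. Their poses are not given: they have to be found in the camera images.
- adapter_middle: the middle-sized of three blue tube adapters: cylinder 44 mm wide, 90 mm long, lying in a cradle, axis 47 mm above the bench. One end has a blind hole 32 mm wide, 65 mm deep; the other is flat, solid and heavy: it balances about 15 mm from its middle, towards the closed end. The hole may face any way. Origin mid-length on the axis; +x points out of the hole, -x to the closed end.
- adapter_small: the smallest of three blue tube adapters: cylinder 36 mm wide, 90 mm long, lying in a cradle, axis 41 mm above the bench. One end has a blind hole 24 mm wide, 65 mm deep; the other is flat, solid and heavy: it balances about 15 mm from its middle, towards the closed end. The hole may face any way. Origin mid-length on the axis; +x points out of the hole, -x to the closed end.
- adapter_large: the largest of three blue tube adapters: cylinder 52 mm wide, 90 mm long, lying in a cradle, axis 53 mm above the bench. One end has a blind hole 40 mm wide, 65 mm deep; the other is flat, solid and heavy: it balances about 15 mm from its middle, towards the closed end. The hole may face any way. Origin mid-length on the axis; +x points out of the hole, -x to the closed end.
- adapter_middle_mouth (a point): centre of the mouth of the middle-sized adapter's blind hole, 45 mm from its origin along +x
- cradle_a: one of three identical fixed grey cradles, each with one adapter: a base plate 100 x 50 x 6 mm with two 90-degree V supports, 8 mm thick, centred 36 mm either side of its middle along x, reaching about 37 mm high; open in between. Adapter lies along the cradle's x with its middle over the cradle's origin. Origin under the middle, on the bench; z up.
- cradle_b: one of three identical fixed grey cradles, each with one adapter: a base plate 100 x 50 x 6 mm with two 90-degree V supports, 8 mm thick, centred 36 mm either side of its middle along x, reaching about 37 mm high; open in between. Adapter lies along the cradle's x with its middle over the cradle's origin. Origin under the middle, on the bench; z up.
- cradle_c: one of three identical fixed grey cradles, each with one adapter: a base plate 100 x 50 x 6 mm with two 90-degree V supports, 8 mm thick, centred 36 mm either side of its middle along x, reaching about 37 mm high; open in between. Adapter lies along the cradle's x with its middle over the cradle's origin. Origin under the middle, on the bench; z up.
- tray: fixed orange open tray, 160 x 160 mm, rim 25 mm high, walls 4 mm. Origin under its centre on the bench; z up, x and y along its sides
- driver_red: red-handled screwdriver, 200 mm, lying at the back; bystander
- driver_black: black-handled screwdriver, 200 mm, lying at the back; bystander
- hex_key: L-shaped steel hex key, 90 x 30 mm, 8 mm high, lying flat at the back; bystander
- bucket: black round rotor bucket, 90 mm wide, 80 mm high, open upwards, standing at the back; bystander. Origin under its centre
- jar: clear jar with white cap, 60 mm wide, 75 mm high, at the back; bystander. Origin under its centre
Not all that is in view belongs to the job. Several things have the shape of the tray; the one meant has the colours described above.

How it is judged:
By the outcome, as a careful person would: the job done as asked, in the order asked, and still so for the second after the job is handed in, while the arm keeps its last pose, push and grip.
It also fails if it takes over 29 s, if anything falls off the work surface, if the arm or the gripper's body presses on something with over 40 N, if the wrist force passes 120 N, or if a joint passes its speed limit or range.

ROBOT

A 7-joint arm with a two-finger parallel gripper is mounted at the origin on the work surface. World frame = base frame: x ahead of the robot, y to its left, z up, the work surface at z = 0. Lengths are in m, angles in degrees, forces in N, time in s.
With the tool pointing down it reaches from about 0.35 to 0.9 m from the base axis. Payload 19.9 kg.
Tool frame: the origin (TCP) lies on the centre line of the jaws, within the pads' length; the fingertips stand 14 mm ahead of it and the grasp point (between the pads) lies 5 mm behind it (manip.nose_length is the distance from the TCP to the fingertips, in m); z points along the fingers, y is the direction in which the jaws open and shut (so a half turn about z gives the same grasp; the last joint's range is limited). The gripper opens to 94 mm and grips with 3 to 60 N. Pads are 16 mm wide; open, the fingers measure 119 mm over their backs; the gripper's body (75 mm by 177 mm) begins 78 mm behind the grasp point.
Start: joints at [-67.408, 23.915, -0.59, 92.452, 0.269, 63.638, -3.037], TCP at [0.264, 0.567, 0.219] pointing down, gripper open.
Joint ranges: [-161.28, 161.28], [-22.2, 115.67], [-73.04, 71.86], [3.21, 147.25], [-68.34, 248.33], [10.77, 114.83], [-161.83, 161.83]. Speed limits (degrees/s): [108.29, 108.29, 136.94, 136.94, 172.46, 172.46, 172.46].

INTERFACE

Orientations are given as a 3x3 rotation matrix whose columns are the frame's x, y, z axes.
In Python, from rig import readout, get_image, camera_model, order, manip gives the robot as it stands.
- The arm moves only by the tool carry_out, never from a script. Its argument "deltas" is a list of rows, each an object of numbers: "tx", "ty", "tz": the shift along the tool's x, y, z in m; "rx", "ry", "rz": the turn, a rotation vector about the tool's x, y, z in rad; "claw": the closure in counts, from 0 (fully open) to 255 (shut). A call has 1 to 10 rows; each row shifts and turns the commanded pose from where the row before left it, along the tool's axes as they then stand; what a row does not reach is not made up. A row lasts 1/12 s, in which the tool goes at most 41.7 mm and 7.16 degrees, less where a joint would pass 70% of its speed; a pose out of reach is approached as far as the arm can. A call is refused whole if a number of a shift passes 0.0417 or a number of a turn 0.125, either way. A call with a gripper value outside its range is refused whole. The fingers move at their own pace and stop on an object; "newtons" is the grip in N (left out, the last holds). Time passes only in rows, so rows that do not move let the fingers close. It gives the time, the measured TCP pose, the force and the opening at its end, in the units of the state.
- readout.state(): the state, without advancing time (a new reading comes with each control period).
- get_image(name): name is "scene" or "top" or "wrist"; returns the picture (420x560x3 uint8, blue, green, red); there is no depth.
- camera_model(name): a dict with "fovy" (degrees; the focal length in pixels is half the picture's height over the tangent of half this angle, whatever the lens; pixels are square), "cx", "cy" (the principal point, pixels), "R" (3x3) and "t" (3): a world point X has camera coordinates R X + t; the wrist camera has in their place "T_tool_cam" (4x4, takes a point from camera to tool coordinates, whose origin is the TCP and whose axes are the flange's). Camera axes: x right, y down, z forward; pixel columns grow to the right and rows downward; lengths in m; the calibration is good to about 2 mm. A picture is of the moment at which its call begins: read the wrist's pose just before it. camera_model takes no time and is no camera call.
- order.hand_in(): hands the job in, once; it reports no verdict.
The state is a dict: "time": time; "joint_positions": joint angles; "dq": joint speeds; "effort": joint torques, N m; "tcp_pos": TCP position; "tcp_rot": TCP orientation; "contact_force": force on the tool from outside, world axes, zero at the start; "wrist_torque": the same for the moment, N m; "width": opening from 0.0 (shut) to 1.0 (fully open).
Only numpy, scipy, OpenCV 4.12 (cv2) and the standard library are available. Lean on these libraries where they do the work, as an engineer would, in place of code of your own. Each camera call takes 0.05 s, during which the arm holds its last target.

## Working session

There is one attempt and no reset: what is moved stays moved. The work goes in short steps, Python scripts to look and compute and a tool call to move; the robot and the scene stay as the last step left them, time stands still between calls to the robot, and variables do not carry over. Pictures are saved under pics/ and viewed, and the job is handed in when it is done.

Besides the shell and the picture viewer there is one more tool, called as name([rows], argument=value, ...), one row to a line, values as JSON. carry_out: Moves the arm, as the interface text tells. Its arguments: {"type":"object","properties":{"deltas":{"type":"array"},"newtons":{"type":"number"}},"required":["deltas"]}

```bash
ls; mkdir -p pics; python3 - <<'E'
from rig import readout,get_image,camera_model,order,manip
import cv2,numpy as np
print(manip.nose_length if hasattr(manip,'nose_length') else dir(manip))
s=readout.state()
for k in s: print(k,np.round(s[k],3).tolist())
for n in("scene","top"):
    cv2.imwrite(f"pics/{n}0.png",get_image(n))
for n in("scene","top","wrist"):
    print(n,camera_model(n))
E
```

```text
pics
0.014
time 0.0
joint_positions [-67.406, 23.948, -0.592, 92.485, 0.27, 63.636, -3.036]
dq [0.007, 0.016, -0.01, -0.013, 0.084, -0.152, -0.14]
effort [0.001, -85.127, 0.64, -42.6, -0.049, 0.019, 0.0]
tcp_pos [0.264, 0.566, 0.219]
tcp_rot [[-0.907, 0.422, -0.0], [0.422, 0.907, -0.001], [-0.0, -0.001, -1.0]]
contact_force [0.657, 0.281, 0.532]
wrist_torque [-0.053, -0.003, 0.014]
width 1.002
scene {'fovy': 49.02200258730052, 'cx': 275.4690939816289, 'cy': 208.90979583085357, 'R': array([[-0.147572  ,  0.98900478,  0.00959426],
       [ 0.77654061,  0.12186647, -0.61816927],
       [-0.61254158, -0.08377414, -0.78598646]]), 't': array([ 0.06849375, -0.34662832,  1.383089  ])}
top {'fovy': 53.991840355326644, 'cx': 271.49870078207096, 'cy': 202.3430679180237, 'R': array([[-0.02275879, -0.99958287, -0.01777984],
       [-0.98337999,  0.02558709, -0.17974732],
       [ 0.18012727,  0.01339351, -0.98355212]]), 't': array([0.01618013, 0.4896777 , 1.05630883])}
wrist {'fovy': 64.74171377369892, 'cx': 278.93172002324224, 'cy': 201.72371507764115, 'T_tool_cam': array([[-2.48679487e-04, -9.72944324e-01, -2.31039565e-01,
         6.58211499e-02],
       [ 9.99999230e-01,  3.89492403e-05, -1.24037083e-03,
         7.05227429e-05],
       [ 1.21581058e-03, -2.31039695e-01,  9.72943565e-01,
        -1.65919547e-01],
       [ 0.00000000e+00,  0.00000000e+00,  0.00000000e+00,
         1.00000000e+00]])}
```

View pics/scene0.png

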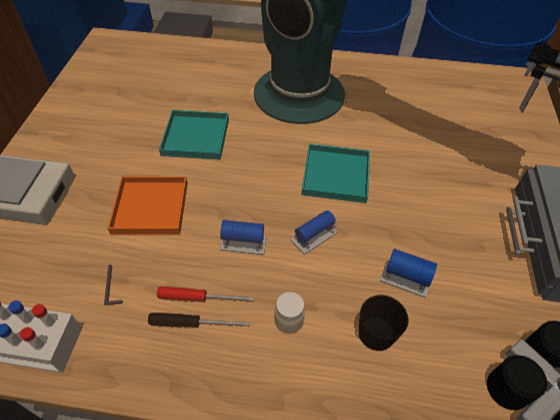

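View pics/top0.png

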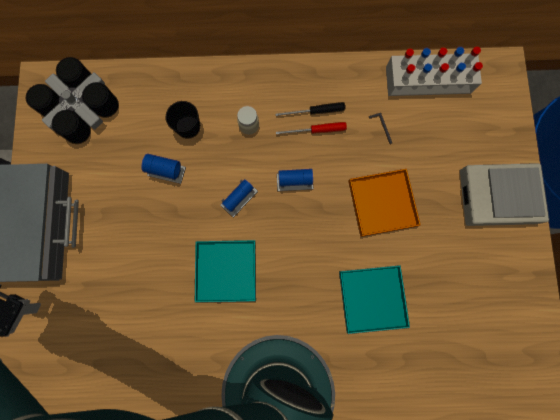

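The three blue candidates in the top view are at (162,167), (238,197) and (295,180). The orange tray is at (383,203), and the two teal trays are decoys. I'll enlarge the crops to check sizes.

```bash
python3 - <<'E'
import cv2,numpy as np
t=cv2.imread("pics/top0.png");s=cv2.imread("pics/scene0.png")
a=cv2.resize(t[140:225,130:330],None,fx=4,fy=4,interpolation=cv2.INTER_CUBIC)
cv2.imwrite("pics/topc.png",a)
b=cv2.resize(s[195:300,210:450],None,fx=3.3,fy=3.3,interpolation=cv2.INTER_CUBIC)
cv2.imwrite("pics/scenec.png",b)
E
```

```text
(no output)
```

View pics/topc.png

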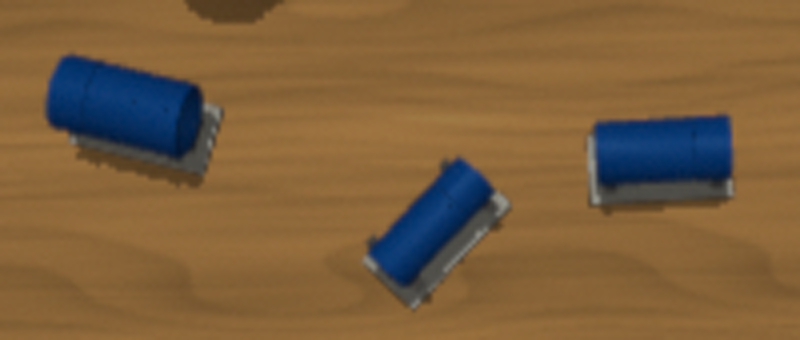

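View pics/scenec.png

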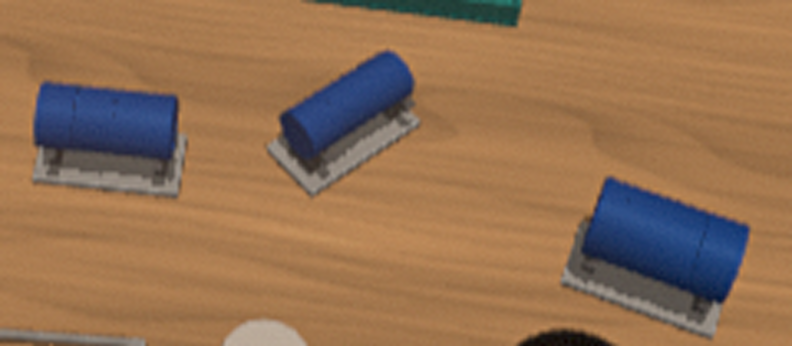

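```bash
cat > h.py <<'E'
import cv2,numpy as np
from rig import readout,get_image,camera_model,order,manip
def cam(n,st=None):
    m=camera_model(n); f=210/np.tan(np.radians(m['fovy']/2))
    if 'R' in m: return f,m['cx'],m['cy'],np.array(m['R']),np.array(m['t'])
    T=np.eye(4);T[:3,:3]=st['tcp_rot'];T[:3,3]=st['tcp_pos'];T=T@m['T_tool_cam'];W=np.linalg.inv(T)
    return f,m['cx'],m['cy'],W[:3,:3],W[:3,3]
def back(c,uv,z):
    f,cx,cy,R,t=c;uv=np.atleast_2d(uv).astype(float)
    d=np.c_[(uv[:,0]-cx)/f,(uv[:,1]-cy)/f,np.ones(len(uv))]@R
    C=-R.T@t; return C+d*((z-C[2])/d[:,2])[:,None]
def proj(c,X):
    f,cx,cy,R,t=c;p=np.atleast_2d(X)@R.T+t;return np.c_[cx+f*p[:,0]/p[:,2],cy+f*p[:,1]/p[:,2]]
E
python3 - <<'E'
from h import *
for n in("top","scene"):
    c=cam(n); im=cv2.imread(f"pics/{n}0.png"); hsv=cv2.cvtColor(im,cv2.COLOR_BGR2HSV)
    m=cv2.inRange(hsv,(100,120,40),(130,255,255))
    k,l,st,ce=cv2.connectedComponentsWithStats(m)
    for i in range(1,k):
        if 250<st[i,4]<3000:
            pts=np.argwhere(l==i)[:,::-1].astype(np.float32)
            X=back(c,pts,0.047)[:,:2].astype(np.float32)
            r=cv2.minAreaRect(X*1000)
            print(n,st[i],np.round(ce[i]),np.round(r[0]),np.round(r[1],1),round(r[2],1))
    m=cv2.inRange(hsv,(5,180,120),(16,255,255))
    k,l,st,ce=cv2.connectedComponentsWithStats(m)
    i=1+np.argmax(st[1:,4]);pts=np.argwhere(l==i)[:,::-1].astype(np.float32)
    print('tray',st[i],cv2.minAreaRect((back(c,pts,0.012)[:,:2]*1000).astype(np.float32)))
E
```

```text
top [ 534   96   26  132 2242] [550. 156.] [ 590. -736.] [ 67.1 368.7] 81.6
top [142 154  38  25 664] [161. 166.] [598. 304.] [106.1  50.2] 74.8
top [279 169  34  17 502] [296. 177.] [557. -62.] [42.2 89.7] 1.3
top [223 180  30  31 421] [237. 195.] [512.  95.] [35.  89.6] 46.0
tray [ 351  173   70   63 2966] ((486.6011962890625, -305.81768798828125), (152.91018676757812, 162.0806121826172), 8.785146713256836)
scene [296 211  39  30 509] [316. 225.] [514.  98.] [35.  94.9] 45.7
scene [221 221  42  21 688] [242. 230.] [555. -62.] [45.9 94.7] 1.6
scene [ 387  249   50   37 1089] [411. 267.] [592. 304.] [92.3 61.2] 74.3
tray [ 108  176   78   54 3164] ((480.43170166015625, -306.6090087890625), (163.43582153320312, 162.1514434814453), 8.986329078674316)
```

```bash
python3 - <<'E'
import rig
from rig import manip,readout
print([a for a in dir(rig) if a[0]!='_'],[a for a in dir(manip) if a[0]!='_'],[a for a in dir(readout) if a[0]!='_'])
from h import *
print([ (n,(-cam(n)[3].T@cam(n)[4]).round(3)) for n in('top','scene')])
E
```

```text
['camera_model', 'get_image', 'manip', 'order', 'readout'] ['IKError', 'nose_length'] ['state']
[('top', array([ 0.292, -0.011,  1.127])), ('scene', array([1.126, 0.09 , 0.872]))]
```

```bash
cat >> h.py <<'E'
import json
from scipy.spatial.transform import Rotation as Ro
def tool(tilt,yaw=0.0):
    """tool x along adapter +axis (world ~+y turned by yaw deg), z down, then tilted about tool y: tilt>0 sends tool z toward -toolx(-y)"""
    x=np.array([-np.sin(np.radians(yaw)),np.cos(np.radians(yaw)),0]);z=np.array([0,0,-1.]);y=np.cross(z,x)
    return np.c_[x,y,z]@Ro.from_rotvec([0,-np.radians(tilt),0]).as_matrix()
def plan(p1,R1,n,p0=None,R0=None,ease=False):
    s=readout.state();p0=np.array(s['tcp_pos']) if p0 is None else p0;R0=np.array(s['tcp_rot']) if R0 is None else R0
    rv=Ro.from_matrix(R0.T@R1).as_rotvec();P=p0.copy();R=R0.copy();rows=[]
    for i in range(1,n+1):
        a=i/n
        if ease: a=a*a*(3-2*a)
        Rn=R0@Ro.from_rotvec(rv*a).as_matrix();Pn=p0+(p1-p0)*a
        t=R.T@(Pn-P);w=Ro.from_matrix(R.T@Rn).as_rotvec()
        r=dict(zip(("tx","ty","tz","rx","ry","rz"),np.r_[t,w].round(4).tolist()))
        rows.append({k:v for k,v in r.items() if v})
        P=P+R@np.array([r.get(k,0) for k in("tx","ty","tz")]) if False else P+R@t.round(4);R=R@Ro.from_rotvec(w.round(4)).as_matrix()
    for i in range(0,n,10): print(json.dumps(rows[i:i+10]))
    print('max',max(abs(v) for r in rows for k,v in r.items() if k[0]=='t'),max(abs(v) for r in rows for k,v in r.items() if k[0]=='r'))
E
python3 - <<'E'
from h import *
plan(np.array([.556,.055,.22]),tool(0,1.4),20)
E
```

```text
[{"tx": -0.024, "ty": -0.017, "rz": 0.0555}, {"tx": -0.025, "ty": -0.0157, "tz": -0.0001, "rx": -0.0001, "ry": 0.0001, "rz": 0.0556}, {"tx": -0.0258, "ty": -0.0142, "rz": 0.0555}, {"tx": -0.0265, "ty": -0.0128, "rx": -0.0001, "rz": 0.0555}, {"tx": -0.0272, "ty": -0.0113, "tz": -0.0001, "ry": 0.0001, "rz": 0.0556}, {"tx": -0.0278, "ty": -0.0097, "rx": -0.0001, "rz": 0.0555}, {"tx": -0.0282, "ty": -0.0082, "tz": -0.0001, "rz": 0.0555}, {"tx": -0.0287, "ty": -0.0067, "rx": -0.0001, "ry": 0.0001, "rz": 0.0555}, {"tx": -0.029, "ty": -0.005, "tz": -0.0001, "rz": 0.0556}, {"tx": -0.0293, "ty": -0.0034, "rx": -0.0001, "ry": 0.0001, "rz": 0.0555}]
[{"tx": -0.0294, "ty": -0.0018, "tz": -0.0001, "rz": 0.0555}, {"tx": -0.0294, "ty": -0.0001, "rx": -0.0001, "rz": 0.0556}, {"tx": -0.0294, "ty": 0.0015, "ry": 0.0001, "rz": 0.0555}, {"tx": -0.0293, "ty": 0.0031, "tz": -0.0001, "rx": -0.0001, "rz": 0.0555}, {"tx": -0.0291, "ty": 0.0047, "tz": -0.0001, "rz": 0.0556}, {"tx": -0.0287, "ty": 0.0064, "ry": 0.0001, "rz": 0.0555}, {"tx": -0.0284, "ty": 0.0079, "tz": -0.0001, "rx": -0.0001, "rz": 0.0555}, {"tx": -0.0279, "ty": 0.0095, "rz": 0.0555}, {"tx": -0.0273, "ty": 0.011, "tz": -0.0001, "rx": -0.0001, "ry": 0.0001, "rz": 0.0556}, {"tx": -0.0266, "ty": 0.0126, "rz": 0.0555}]
max 0.0294 0.0556
```

carry_out([
  {"tx": -0.024,"ty": -0.017,"rz": 0.0555},
  {"tx": -0.025,"ty": -0.0157,"rz": 0.0555},
  {"tx": -0.026,"ty": -0.014,"rz": 0.0555},
  {"tx": -0.0265,"ty": -0.013,"rz": 0.0555},
  {"tx": -0.027,"ty": -0.0113,"rz": 0.0555},
  {"tx": -0.028,"ty": -0.0097,"rz": 0.0555},
  {"tx": -0.028,"ty": -0.008,"rz": 0.0555},
  {"tx": -0.0287,"ty": -0.0067,"rz": 0.0555},
  {"tx": -0.029,"ty": -0.005,"rz": 0.0555},
  {"tx": -0.029,"ty": -0.0034,"rz": 0.0555},
])

```text
invalid input at $.deltas[0]: expected keys tx, ty, tz, rx, ry, rz, claw
```

carry_out([
  {"tx": -0.0294,"ty": -0.002,"rz": 0.0555},
  {"tx": -0.0294,"rz": 0.0555},
  {"tx": -0.0294,"ty": 0.0015,"rz": 0.0555},
  {"tx": -0.029,"ty": 0.003,"rz": 0.0555},
  {"tx": -0.029,"ty": 0.0047,"rz": 0.0555},
  {"tx": -0.0287,"ty": 0.0064,"rz": 0.0555},
  {"tx": -0.0284,"ty": 0.008,"rz": 0.0555},
  {"tx": -0.028,"ty": 0.0095,"rz": 0.0555},
  {"tx": -0.0273,"ty": 0.011,"rz": 0.0555},
  {"tx": -0.0266,"ty": 0.0126,"rz": 0.0555},
])

```text
invalid input at $.deltas[0]: expected keys tx, ty, tz, rx, ry, rz, claw
```

```bash
python3 - <<'E'
from h import *
s=readout.state();print(s['time'],np.round(s['joint_positions'],2).tolist(),np.round(s['tcp_pos'],4),np.round(s['tcp_rot'],3).tolist())
plan(np.array([.556,.055,.16]),tool(35,1.4),8)
E
```

```text
0.1 [-67.41, 23.94, -0.59, 92.48, 0.27, 63.64, -3.04] [0.2637 0.5663 0.2189] [[-0.907, 0.422, -0.0], [0.422, 0.907, -0.001], [-0.0, -0.001, -1.0]]
[{"tx": -0.0601, "ty": -0.0425, "tz": 0.0074, "rx": 0.0422, "ry": -0.0682, "rz": 0.1343}, {"tx": -0.0645, "ty": -0.0337, "tz": 0.0133, "rx": 0.0423, "ry": -0.0681, "rz": 0.1344}, {"tx": -0.0673, "ty": -0.0241, "tz": 0.019, "rx": 0.0422, "ry": -0.0682, "rz": 0.1343}, {"tx": -0.0684, "ty": -0.0141, "tz": 0.0245, "rx": 0.0422, "ry": -0.0682, "rz": 0.1343}, {"tx": -0.0678, "ty": -0.0038, "tz": 0.0294, "rx": 0.0423, "ry": -0.0681, "rz": 0.1344}, {"tx": -0.0654, "ty": 0.0066, "tz": 0.034, "rx": 0.0422, "ry": -0.0682, "rz": 0.1343}, {"tx": -0.0614, "ty": 0.0166, "tz": 0.0378, "rx": 0.0422, "ry": -0.0681, "rz": 0.1343}, {"tx": -0.0558, "ty": 0.0261, "tz": 0.0409, "rx": 0.0422, "ry": -0.0682, "rz": 0.1343}]
max 0.0684 0.1344
```

carry_out([
  {"tx": -0.024,"ty": -0.017,"tz": 0,"rx": 0,"ry": 0,"rz": 0.0555,"claw": 0},
  {"tx": -0.025,"ty": -0.0157,"tz": 0,"rx": 0,"ry": 0,"rz": 0.0555,"claw": 0},
  {"tx": -0.026,"ty": -0.014,"tz": 0,"rx": 0,"ry": 0,"rz": 0.0555,"claw": 0},
  {"tx": -0.0265,"ty": -0.013,"tz": 0,"rx": 0,"ry": 0,"rz": 0.0555,"claw": 0},
  {"tx": -0.027,"ty": -0.0113,"tz": 0,"rx": 0,"ry": 0,"rz": 0.0555,"claw": 0},
  {"tx": -0.028,"ty": -0.0097,"tz": 0,"rx": 0,"ry": 0,"rz": 0.0555,"claw": 0},
  {"tx": -0.028,"ty": -0.008,"tz": 0,"rx": 0,"ry": 0,"rz": 0.0555,"claw": 0},
  {"tx": -0.0287,"ty": -0.0067,"tz": 0,"rx": 0,"ry": 0,"rz": 0.0555,"claw": 0},
  {"tx": -0.029,"ty": -0.005,"tz": 0,"rx": 0,"ry": 0,"rz": 0.0555,"claw": 0},
  {"tx": -0.029,"ty": -0.0034,"tz": 0,"rx": 0,"ry": 0,"rz": 0.0555,"claw": 0},
])

```text
time: 0.93
tcp_pos: [0.4103, 0.3099, 0.2193]
tcp_rot: [[-0.546, 0.838, -0.0], [0.838, 0.546, -0.0], [-0.0, -0.0, -1.0]]
contact_force: [0.5, 1.4, -0.3]
width: 1.006
```

carry_out([
  {"tx": -0.0294,"ty": -0.002,"tz": 0,"rx": 0,"ry": 0,"rz": 0.0555,"claw": 0},
  {"tx": -0.0294,"ty": 0,"tz": 0,"rx": 0,"ry": 0,"rz": 0.0555,"claw": 0},
  {"tx": -0.0294,"ty": 0.0015,"tz": 0,"rx": 0,"ry": 0,"rz": 0.0555,"claw": 0},
  {"tx": -0.029,"ty": 0.003,"tz": 0,"rx": 0,"ry": 0,"rz": 0.0555,"claw": 0},
  {"tx": -0.029,"ty": 0.0047,"tz": 0,"rx": 0,"ry": 0,"rz": 0.0555,"claw": 0},
  {"tx": -0.0287,"ty": 0.0064,"tz": 0,"rx": 0,"ry": 0,"rz": 0.0555,"claw": 0},
  {"tx": -0.0284,"ty": 0.008,"tz": 0,"rx": 0,"ry": 0,"rz": 0.0555,"claw": 0},
  {"tx": -0.028,"ty": 0.0095,"tz": 0,"rx": 0,"ry": 0,"rz": 0.0555,"claw": 0},
  {"tx": -0.0273,"ty": 0.011,"tz": 0,"rx": 0,"ry": 0,"rz": 0.0555,"claw": 0},
  {"tx": -0.0266,"ty": 0.0126,"tz": 0,"rx": 0,"ry": 0,"rz": 0.0555,"claw": 0},
])

```text
time: 1.77
tcp_pos: [0.5564, 0.0546, 0.2193]
tcp_rot: [[-0.022, 1.0, -0.0], [1.0, 0.022, -0.0], [-0.0, -0.0, -1.0]]
contact_force: [0.5, 0.7, 0.4]
width: 0.995
```

```bash
python3 - <<'E'
s=open('h.py').read()
s=s.replace("rows.append({k:v for k,v in r.items() if v})","rows.append(r)")
s=s.replace("print(json.dumps(rows[i:i+10]))","print(json.dumps([dict(r,claw=CLAW) for r in rows[i:i+10]],separators=(',',':')).replace(':0.0,',':0,'))").replace("import json","import json\nCLAW=0",1)
open('h.py','w').write(s)
E
python3 - <<'E'
from h import *
s=readout.state();print(s['time'],np.round(s['joint_positions'],2).tolist(),np.round(s['tcp_pos'],4),np.round(s['tcp_rot'],3).tolist())
plan(np.array([.556,.055,.16]),tool(35,1.4),8)
E
```

```text
1.7667 [-29.93, 18.41, 26.05, 102.75, -9.13, 60.93, 0.69] [0.5564 0.0546 0.2193] [[-0.022, 1.0, -0.0], [1.0, 0.022, -0.0], [-0.0, -0.0, -1.0]]
[{"tx":0.0001,"ty":-0.0,"tz":0.0074,"rx":-0.0001,"ry":-0.0763,"rz":-0.0002,"claw":0},{"tx":0.0006,"ty":-0.0001,"tz":0.0074,"rx":-0.0001,"ry":-0.0764,"rz":-0.0003,"claw":0},{"tx":0.0011,"ty":-0.0,"tz":0.0073,"rx":-0.0002,"ry":-0.0763,"rz":-0.0002,"claw":0},{"tx":0.0018,"ty":-0.0001,"tz":0.0072,"rx":-0.0001,"ry":-0.0764,"rz":-0.0003,"claw":0},{"tx":0.0023,"ty":-0.0,"tz":0.0071,"rx":-0.0001,"ry":-0.0763,"rz":-0.0002,"claw":0},{"tx":0.0028,"ty":-0.0001,"tz":0.0069,"rx":-0.0001,"ry":-0.0764,"rz":-0.0003,"claw":0},{"tx":0.0033,"ty":-0.0,"tz":0.0066,"rx":-0.0001,"ry":-0.0763,"rz":-0.0002,"claw":0},{"tx":0.0038,"ty":-0.0001,"tz":0.0064,"rx":-0.0001,"ry":-0.0763,"rz":-0.0003,"claw":0}]
max 0.0074 0.0764
```

carry_out([
  {"tx": 0,"ty": 0,"tz": 0.0074,"rx": 0,"ry": -0.0763,"rz": 0,"claw": 0},
  {"tx": 0.0006,"ty": 0,"tz": 0.0074,"rx": 0,"ry": -0.0763,"rz": 0,"claw": 0},
  {"tx": 0.0011,"ty": 0,"tz": 0.0073,"rx": 0,"ry": -0.0763,"rz": 0,"claw": 0},
  {"tx": 0.0018,"ty": 0,"tz": 0.0072,"rx": 0,"ry": -0.0763,"rz": 0,"claw": 0},
  {"tx": 0.0023,"ty": 0,"tz": 0.0071,"rx": 0,"ry": -0.0763,"rz": 0,"claw": 0},
  {"tx": 0.0028,"ty": 0,"tz": 0.0069,"rx": 0,"ry": -0.0763,"rz": 0,"claw": 0},
  {"tx": 0.0033,"ty": 0,"tz": 0.0066,"rx": 0,"ry": -0.0763,"rz": 0,"claw": 0},
  {"tx": 0.0038,"ty": 0,"tz": 0.0064,"rx": 0,"ry": -0.0763,"rz": 0,"claw": 0},
])

```text
time: 2.43
tcp_pos: [0.5561, 0.0566, 0.16]
tcp_rot: [[-0.021, 1.0, 0.015], [0.817, 0.026, -0.576], [-0.576, 0.001, -0.817]]
contact_force: [-0.1, 0.1, 0.2]
width: 1.003
```

```bash
python3 - <<'E'
from h import *
import pickle
s=readout.state();print(s['time'],np.round(s['joint_positions'],2).tolist(),np.round(s['tcp_pos'],4),np.round(s['tcp_rot'],3).tolist())
im=get_image("wrist");cv2.imwrite("pics/w1.png",im);pickle.dump(s,open('w1.pkl','wb'))
E
```

```text
2.4333 [-50.93, 32.85, 32.72, 102.43, 18.0, 62.67, -29.46] [0.5561 0.0566 0.16  ] [[-0.021, 1.0, 0.015], [0.817, 0.026, -0.576], [-0.576, 0.001, -0.817]]
```

View pics/w1.png

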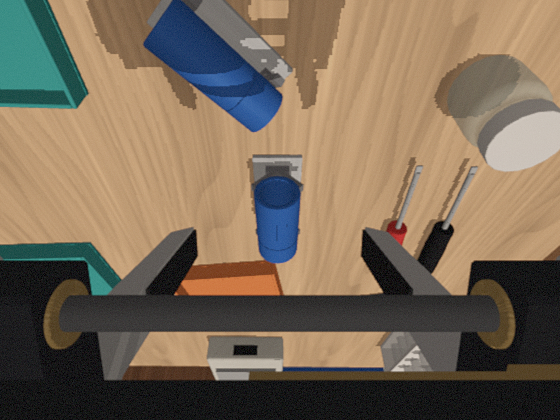

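```bash
python3 - <<'E'
import cv2
im=cv2.imread("pics/w1.png")
cv2.imwrite("pics/w1c.png",cv2.resize(im[140:280,210:340],None,fx=4.2,fy=4.2,interpolation=cv2.INTER_CUBIC))
E
```

```text
(no output)
```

View pics/w1c.png

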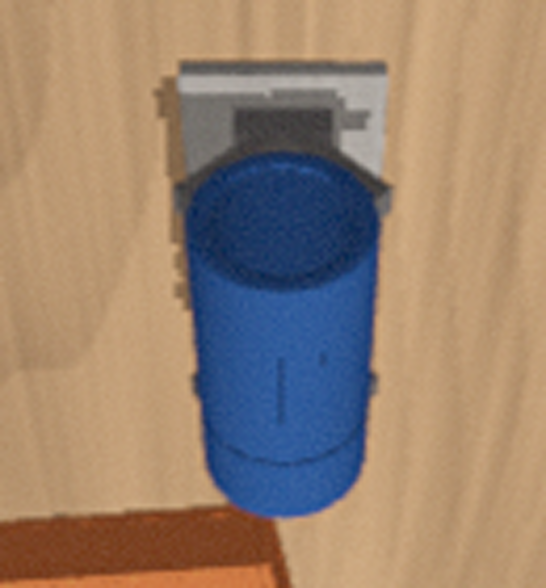

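```bash
python3 - <<'E'
from h import *
import pickle
s=pickle.load(open('w1.pkl','rb'));c=cam("wrist",s)
u=lambda x,y:(210+(x+.5)/4.2-.5,140+(y+.5)/4.2-.5)
print('mouth c,l,r',back(c,[u(283,221),u(187,218),u(379,218)],.047).round(4))
print('far bottom edge (closed rim low silh)',back(c,[u(285,517)],.047).round(4), back(c,[u(285,517)],.069).round(4))
print('axis edges at y mid',back(c,[u(198,370),u(372,370)],.047).round(4))
m=back(c,[u(283,221)],.047)[0]
for X in ([.556,-.061,.047],): pass
E
```

```text
mouth c,l,r [[ 0.5569 -0.0193  0.047 ]
 [ 0.5357 -0.0189  0.047 ]
 [ 0.5781 -0.0178  0.047 ]]
far bottom edge (closed rim low silh) [[ 0.5601 -0.1445  0.047 ]] [[ 0.5594 -0.1079  0.069 ]]
axis edges at y mid [[ 0.5367 -0.0746  0.047 ]
 [ 0.5804 -0.0735  0.047 ]]
```

```bash
python3 - <<'E'
from h import *
import itertools
Q=[[-67.406,23.948,-.592,92.485,.27,63.636,-3.036],[-29.93,18.41,26.05,102.75,-9.13,60.93,.69],[-50.93,32.85,32.72,102.43,18.0,62.67,-29.46]]
P=[[.264,.566,.219],[.5564,.0546,.2193],[.5561,.0566,.16]]
RR=[[[-.907,.422,0],[.422,.907,-.001],[0,-.001,-1]],[[-.022,1,0],[1,.022,0],[0,0,-1]],[[-.021,1,.015],[.817,.026,-.576],[-.576,.001,-.817]]]
for off in range(0,360,90):
 for sg in itertools.product([1,-1],repeat=7):
  e=0;
  for q,R in zip(Q,RR):
    q=np.array(q)*sg
    M=Ro.from_euler('ZYZYZYZ',q,degrees=True) if 0 else Ro.identity()
    for ax,a in zip('zyzyzyz',q): M=M*Ro.from_euler(ax,a,degrees=True)
    M=M*Ro.from_euler('z',off,degrees=True)
    e+=np.abs(M.as_matrix()-np.array(R)).max()
  if e<.1: print(off,sg,e)
E
```

```text
90 (-1, 1, -1, 1, -1, 1, -1) 0.001181173628884658
```

```bash
cat > kin.py <<'E'
import numpy as np
from scipy.spatial.transform import Rotation as Ro
from scipy.optimize import least_squares
SG=np.array([-1,1,-1,1,-1,1,-1])
LO=np.array([-161.28,-22.2,-73.04,3.21,-68.34,10.77,-161.83]);HI=np.array([161.28,115.67,71.86,147.25,248.33,114.83,161.83])
def frames(q):
    M=Ro.identity();o=[]
    for ax,a in zip('zyzyzyz',np.array(q)*SG): M=M*Ro.from_euler(ax,a,degrees=True);o.append(M.as_matrix())
    return o
def fk(q,L):
    F=frames(q);d1,d3,a,d5,b,d7,c=L
    p=np.array([0,0,d1])+F[2]@[a,0,d3]+F[4]@[b,0,d5]+F[6]@[0,0,d7]+F[5]@[c,0,0]
    return p,F[6]@Ro.from_euler('z',90,degrees=True).as_matrix()
Q=[[-67.406,23.948,-.592,92.485,.27,63.636,-3.036],[-29.93,18.41,26.05,102.75,-9.13,60.93,.69],[-50.93,32.85,32.72,102.43,18.0,62.67,-29.46]]
P=[[.264,.566,.219],[.5564,.0546,.2193],[.5561,.0566,.16]]
def r(L): return np.concatenate([fk(q,L)[0]-p for q,p in zip(Q,P)]+[np.array(L)*1e-4*np.array([0,0,1,0,1,0,1])])
s=least_squares(r,[.35,.4,0,.4,0,.3,0])
L=s.x
if __name__=="__main__": print(L.round(4),np.abs(s.fun).max())
E
python3 kin.py
```

```text
[ 0.4509  0.2626  0.2489  1.1725  0.4717 -0.5706  0.5473] 0.028455238021270535
```

```bash
python3 - <<'E'
from h import *
R=tool(30,1.5);g=np.array([.5577,-.072,.047]);z=R[:,2]
pre=g-.08*z;fin=g+.005*z
plan(pre,R,6)
plan(fin,R,6,p0=pre,R0=R)
E
```

```text
[{"tx":-0.0084,"ty":-0.0001,"tz":0.0143,"rx":-0.0002,"ry":0.0162,"rz":0.0008,"claw":0},{"tx":-0.0086,"ty":-0.0001,"tz":0.0142,"rx":-0.0001,"ry":0.0161,"rz":0.0009,"claw":0},{"tx":-0.0088,"ty":-0.0002,"tz":0.0141,"rx":-0.0002,"ry":0.0162,"rz":0.0008,"claw":0},{"tx":-0.0091,"ty":-0.0001,"tz":0.0139,"rx":-0.0001,"ry":0.0162,"rz":0.0009,"claw":0},{"tx":-0.0093,"ty":-0.0001,"tz":0.0138,"rx":-0.0002,"ry":0.0162,"rz":0.0008,"claw":0},{"tx":-0.0095,"ty":-0.0001,"tz":0.0136,"rx":-0.0001,"ry":0.0161,"rz":0.0009,"claw":0}]
max 0.0143 0.0162
[{"tx":-0.0,"ty":0,"tz":0.0142,"rx":0,"ry":0,"rz":0,"claw":0},{"tx":0,"ty":0,"tz":0.0141,"rx":0,"ry":0,"rz":0,"claw":0},{"tx":0,"ty":0,"tz":0.0142,"rx":0,"ry":0,"rz":0,"claw":0},{"tx":0,"ty":0,"tz":0.0142,"rx":0,"ry":0,"rz":0,"claw":0},{"tx":0,"ty":0,"tz":0.0141,"rx":0,"ry":0,"rz":0,"claw":0},{"tx":0,"ty":0,"tz":0.0142,"rx":0,"ry":0,"rz":0,"claw":0}]
max 0.0142 0.0
```

carry_out([
  {"tx": -0.0084,"ty": 0,"tz": 0.0143,"rx": 0,"ry": 0.0162,"rz": 0.0008,"claw": 0},
  {"tx": -0.0086,"ty": 0,"tz": 0.0142,"rx": 0,"ry": 0.0162,"rz": 0.0008,"claw": 0},
  {"tx": -0.0088,"ty": 0,"tz": 0.0141,"rx": 0,"ry": 0.0162,"rz": 0.0008,"claw": 0},
  {"tx": -0.009,"ty": 0,"tz": 0.014,"rx": 0,"ry": 0.0162,"rz": 0.0008,"claw": 0},
  {"tx": -0.0093,"ty": 0,"tz": 0.0138,"rx": 0,"ry": 0.0162,"rz": 0.0008,"claw": 0},
  {"tx": -0.0095,"ty": 0,"tz": 0.0136,"rx": 0,"ry": 0.0162,"rz": 0.0008,"claw": 0},
  {"tx": 0,"ty": 0,"tz": 0,"rx": 0,"ry": 0,"rz": 0,"claw": 0},
])

```text
time: 3.07
tcp_pos: [0.5572, -0.0382, 0.1181]
tcp_rot: [[-0.013, 1.0, 0.01], [0.872, 0.016, -0.49], [-0.49, 0.002, -0.872]]
contact_force: [-0.7, -0.3, -0.6]
width: 0.999
```

```bash
python3 - <<'E'
from h import *
s=readout.state();print(s['time'],np.round(s['joint_positions'],3).tolist(),np.round(s['tcp_pos'],4),np.round(s['tcp_rot'],3).tolist())
im=get_image("wrist");cv2.imwrite("pics/w2.png",im)
R=tool(30,1.5);g=np.array([.5577,-.072,.047]);z=R[:,2]
plan(g+.005*z,R,6)
E
```

```text
3.0667 [-40.321, 31.821, 32.548, 108.265, 16.113, 50.608, -21.15] [ 0.5572 -0.0382  0.1181] [[-0.013, 1.0, 0.01], [0.872, 0.016, -0.49], [-0.49, 0.002, -0.872]]
[{"tx":0.0006,"ty":-0.0001,"tz":0.0141,"rx":-0.0004,"ry":-0.0019,"rz":-0.0014,"claw":0},{"tx":0.0007,"ty":-0.0001,"tz":0.0141,"rx":-0.0003,"ry":-0.0019,"rz":-0.0015,"claw":0},{"tx":0.0007,"ty":-0.0002,"tz":0.0142,"rx":-0.0004,"ry":-0.0018,"rz":-0.0014,"claw":0},{"tx":0.0007,"ty":-0.0001,"tz":0.0141,"rx":-0.0004,"ry":-0.0019,"rz":-0.0015,"claw":0},{"tx":0.0008,"ty":-0.0001,"tz":0.0141,"rx":-0.0004,"ry":-0.0019,"rz":-0.0014,"claw":0},{"tx":0.0007,"ty":-0.0002,"tz":0.0141,"rx":-0.0003,"ry":-0.0019,"rz":-0.0015,"claw":0}]
max 0.0142 0.0019
```

View pics/w2.png

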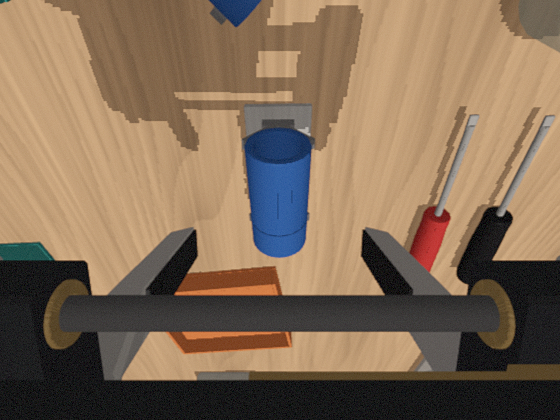

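The view shows the middle adapter centred between the jaws, with its open mouth at (278,147) and its closed end at (280,240). Descending now.

carry_out([
  {"tx": 0.0007,"ty": 0,"tz": 0.0141,"rx": 0,"ry": -0.0019,"rz": -0.0014,"claw": 0},
  {"tx": 0.0007,"ty": 0,"tz": 0.0141,"rx": 0,"ry": -0.0019,"rz": -0.0014,"claw": 0},
  {"tx": 0.0007,"ty": 0,"tz": 0.0141,"rx": 0,"ry": -0.0019,"rz": -0.0014,"claw": 0},
  {"tx": 0.0007,"ty": 0,"tz": 0.0141,"rx": 0,"ry": -0.0019,"rz": -0.0014,"claw": 0},
  {"tx": 0.0007,"ty": 0,"tz": 0.0141,"rx": 0,"ry": -0.0019,"rz": -0.0014,"claw": 0},
  {"tx": 0.0007,"ty": 0,"tz": 0.0141,"rx": 0,"ry": -0.0019,"rz": -0.0014,"claw": 0},
  {"tx": 0,"ty": 0,"tz": 0,"rx": 0,"ry": 0,"rz": 0,"claw": 0},
])

```text
time: 3.7
tcp_pos: [0.5583, -0.0728, 0.0413]
tcp_rot: [[-0.026, 1.0, 0.011], [0.865, 0.028, -0.501], [-0.501, -0.004, -0.865]]
contact_force: [-1.1, 0.2, -0.9]
width: 0.999
```

```bash
python3 - <<'E'
from h import *
s=readout.state();print(s['time'],np.round(s['joint_positions'],3).tolist(),np.round(s['tcp_pos'],4),np.round(s['tcp_rot'],3).tolist(),np.round(s['contact_force'],1))
im=get_image("wrist");cv2.imwrite("pics/w3.png",im)
R=tool(30,1.5);g=np.array([.5577,-.072,.047]);z=R[:,2]
print(np.array(s['tcp_rot']).T@(g+.005*z-s['tcp_pos']))
E
```

```text
3.7 [-36.323, 39.37, 31.453, 110.332, 15.978, 40.761, -21.188] [ 0.5583 -0.0728  0.0413] [[-0.026, 1.0, 0.011], [0.865, 0.028, -0.501], [-0.501, -0.004, -0.865]] [-1.1  0.2 -0.9]
[-0.00215467 -0.00056397 -0.00036853]
```

View pics/w3.png

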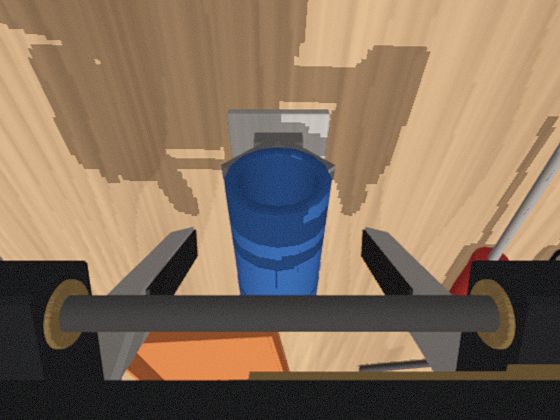

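carry_out([
  {"tx": -0.002,"ty": -0.0005,"tz": 0,"rx": 0,"ry": 0,"rz": 0,"claw": 60},
  {"tx": 0,"ty": 0,"tz": 0,"rx": 0,"ry": 0,"rz": 0,"claw": 120},
  {"tx": 0,"ty": 0,"tz": 0,"rx": 0,"ry": 0,"rz": 0,"claw": 180},
  {"tx": 0,"ty": 0,"tz": 0,"rx": 0,"ry": 0,"rz": 0,"claw": 220},
  {"tx": 0,"ty": 0,"tz": 0,"rx": 0,"ry": 0,"rz": 0,"claw": 255},
  {"tx": 0,"ty": 0,"tz": 0,"rx": 0,"ry": 0,"rz": 0,"claw": 255},
  {"tx": 0,"ty": 0,"tz": 0,"rx": 0,"ry": 0,"rz": 0,"claw": 255},
  {"tx": 0,"ty": 0,"tz": 0,"rx": 0,"ry": 0,"rz": 0,"claw": 255},
], newtons=50)

```text
time: 4.42
tcp_pos: [0.5581, -0.0743, 0.0437]
tcp_rot: [[-0.025, 1.0, 0.012], [0.865, 0.028, -0.501], [-0.501, -0.003, -0.865]]
contact_force: [-17.6, 4.1, 7.5]
width: 0.468
```

carry_out([
  {"tx": -0.005,"ty": 0,"tz": -0.0087,"rx": 0,"ry": 0,"rz": 0,"claw": 255},
  {"tx": -0.005,"ty": 0,"tz": -0.0087,"rx": 0,"ry": 0,"rz": 0,"claw": 255},
  {"tx": -0.01,"ty": 0,"tz": -0.0173,"rx": 0,"ry": 0,"rz": 0,"claw": 255},
  {"tx": -0.01,"ty": 0,"tz": -0.0173,"rx": 0,"ry": 0,"rz": 0,"claw": 255},
  {"tx": -0.0125,"ty": 0,"tz": -0.0216,"rx": 0,"ry": 0,"rz": 0,"claw": 255},
  {"tx": -0.0125,"ty": 0,"tz": -0.0216,"rx": 0,"ry": 0,"rz": 0,"claw": 255},
  {"tx": -0.0125,"ty": 0,"tz": -0.0216,"rx": 0,"ry": 0,"rz": 0,"claw": 255},
  {"tx": -0.0125,"ty": 0,"tz": -0.0216,"rx": 0,"ry": 0,"rz": 0,"claw": 255},
  {"tx": -0.01,"ty": 0,"tz": -0.0173,"rx": 0,"ry": 0,"rz": 0,"claw": 255},
  {"tx": 0,"ty": 0,"tz": 0,"rx": 0,"ry": 0,"rz": 0,"claw": 255},
])

```text
time: 5.25
tcp_pos: [0.5604, -0.0743, 0.2279]
tcp_rot: [[-0.022, 1.0, 0.017], [0.866, 0.028, -0.499], [-0.499, 0.004, -0.866]]
contact_force: [0.7, -0.3, -1.7]
width: 0.46
```

```bash
python3 - <<'E'
from h import *
s=readout.state();print(s['time'],np.round(s['joint_positions'],3).tolist(),np.round(s['tcp_pos'],4),np.round(s['tcp_rot'],3).tolist(),np.round(s['contact_force'],1),np.round(s['wrist_torque'],2))
a=get_image("wrist");b=get_image("scene")
cv2.imwrite("pics/w4.png",np.hstack([cv2.resize(a,(400,300)),cv2.resize(b,(400,300))]))
E
```

```text
5.25 [-40.072, 22.511, 35.55, 104.673, 19.599, 60.597, -15.111] [ 0.5604 -0.0743  0.2279] [[-0.022, 1.0, 0.017], [0.866, 0.028, -0.499], [-0.499, 0.004, -0.866]] [ 0.7 -0.3 -1.7] [ 0.71  0.03 -0.01]
```

View pics/w4.png

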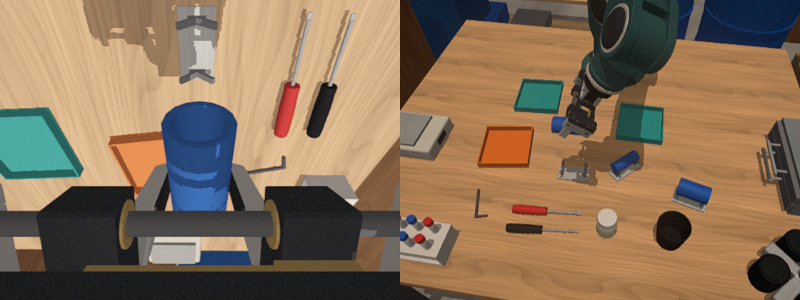

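The adapter is gripped and clear of its cradle, and the others are undisturbed. I'll refit the kinematics with the extra data so I can pick a reachable end pose.

```bash
cat > kin2.py <<'E'
from kin import *
Q=Q+[[-40.321,31.821,32.548,108.265,16.113,50.608,-21.15],[-36.323,39.37,31.453,110.332,15.978,40.761,-21.188],[-40.072,22.511,35.55,104.673,19.599,60.597,-15.111]]
P=P+[[.5572,-.0382,.1181],[.5583,-.0728,.0413],[.5604,-.0743,.2279]]
names=['base z','F0x','F0y','F2x','F2y','F2z','F4x','F4y','F4z','F5x','F6z']
def J(q):
    F=frames(q);return np.c_[[0,0,1],F[0][:,0],F[0][:,1],F[2],F[4],F[5][:,0],F[6][:,2]]
def fit(Q,P,lam=3e-3):
    A=np.vstack([J(q) for q in Q]);b=np.concatenate(P)
    w=np.array([.0,1,1,1,1,0,1,1,0,1,0.])*lam
    x0=np.array([.4,0,0,0,0,.4,0,0,.4,0,.3])
    return np.linalg.lstsq(np.vstack([A,np.diag(w+1e-5)]),np.r_[b,(w+1e-5)*x0],rcond=None)[0]
X=fit(Q,P)
def fk2(q): return J(q)@X, frames(q)[6]@Ro.from_euler('z',90,degrees=True).as_matrix()
if __name__=="__main__":
    for lam in(1e-3,1e-2,3e-2):
        X_=fit(Q,P,lam);print(lam,dict(zip(names,X_.round(3))),np.abs([J(q)@X_-p for q,p in zip(Q,P)]).max().round(4))
E
python3 kin2.py
```

```text
0.001 {'base z': np.float64(0.289), 'F0x': np.float64(0.001), 'F0y': np.float64(-0.015), 'F2x': np.float64(-0.001), 'F2y': np.float64(-0.016), 'F2z': np.float64(0.502), 'F4x': np.float64(-0.0), 'F4y': np.float64(-0.0), 'F4z': np.float64(0.47), 'F5x': np.float64(0.0), 'F6z': np.float64(0.32)} 0.0001
0.01 {'base z': np.float64(0.289), 'F0x': np.float64(0.001), 'F0y': np.float64(-0.015), 'F2x': np.float64(-0.001), 'F2y': np.float64(-0.016), 'F2z': np.float64(0.502), 'F4x': np.float64(-0.0), 'F4y': np.float64(-0.0), 'F4z': np.float64(0.47), 'F5x': np.float64(0.0), 'F6z': np.float64(0.32)} 0.0001
0.03 {'base z': np.float64(0.289), 'F0x': np.float64(0.0), 'F0y': np.float64(-0.015), 'F2x': np.float64(-0.001), 'F2y': np.float64(-0.016), 'F2z': np.float64(0.502), 'F4x': np.float64(-0.0), 'F4y': np.float64(-0.0), 'F4z': np.float64(0.47), 'F5x': np.float64(0.0), 'F6z': np.float64(0.32)} 0.0001
```

```bash
cat > ik.py <<'E'
from kin2 import *
def solve(p,R,q0,reg=1e-3):
    f=lambda q: np.r_[(fk2(q)[0]-p)*10, Ro.from_matrix(fk2(q)[1].T@R).as_rotvec()*3, reg*np.radians(q-q0)]
    s=least_squares(f,np.clip(q0,LO+2,HI-2),bounds=(LO+1,HI-1),x_scale=20.)
    pp,RR=fk2(s.x);return s.x,np.linalg.norm(pp-p),np.degrees(np.linalg.norm(Ro.from_matrix(RR.T@R).as_rotvec()))
E
python3 - <<'E'
from ik import *
q0=np.array(Q[-1]);p0,R0=fk2(q0)
a=np.array([-.026,1,0]);a/=np.linalg.norm(a)
t=np.cross(a,[0,0,1]);th=np.pi/2
Rup=Ro.from_rotvec(t/np.linalg.norm(t)*th).as_matrix()@R0
print(Rup.round(2),(Rup@R0.T@a).round(3))
g=np.array([.484,-.306,.24])
for psi in range(-180,180,20):
    R=Ro.from_euler('z',psi,degrees=True).as_matrix()@Rup
    p=g+.005*R[:,2]
    q=q0.copy();N=12;ok=True;rv=Ro.from_matrix(R0.T@R).as_rotvec()
    q1,e,w=solve(p,R,q0,reg=1e-2)
    for i in range(1,N+1):
        q,e2,w2=solve(p0+(p-p0)*i/N,R0@Ro.from_rotvec(rv*i/N).as_matrix(),q)
    print(psi,'heading',np.degrees(np.arctan2(R[1,2],R[0,2])).round(),'rot',np.degrees(np.linalg.norm(rv)).round(),'path',(e2*1e3).round(1),w2.round(1),'margin',np.minimum(q-LO,HI-q).min().round(),q.round(),'direct',(e*1e3).round(1),w.round(1))
E
```

```text
[[-0.01  1.   -0.02]
 [ 0.5   0.02  0.87]
 [ 0.87  0.   -0.5 ]] [-0.  0.  1.]
-180 heading -89.0 rot 180.0 path 45.0 15.7 margin 1.0 [ -42.   45.   71.  112.    8.   38. -161.] direct 45.0 15.7
-160 heading -69.0 rot 166.0 path 50.1 13.5 margin 1.0 [ -45.   35.   71.  122.   21.   18. -161.] direct 50.1 13.5
-140 heading -49.0 rot 152.0 path 55.0 12.1 margin 1.0 [  97.  -10.  -72.  131.   50.   12. -161.] direct 33.5 15.4
-120 heading -29.0 rot 139.0 path 36.0 11.5 margin 1.0 [ -45.  -20.   71.  135.   85.   12. -161.] direct 41.2 13.6
-100 heading -9.0 rot 126.0 path 19.8 9.1 margin 1.0 [111.  24. -72. 127. -67.  14.  15.] direct 48.5 7.9
-80 heading 11.0 rot 114.0 path 0.0 0.0 margin 1.0 [110.  31. -66. 126. -67.  27.  35.] direct 64.4 11.0
-60 heading 31.0 rot 104.0 path 0.0 0.0 margin 1.0 [ 66.  24. -10. 115. -67.  64.  42.] direct 0.0 0.0
-40 heading 51.0 rot 97.0 path 0.0 0.0 margin 2.0 [ 35.  34.  29. 102. -67.  92.  52.] direct 0.0 0.0
-20 heading 71.0 rot 92.0 path 0.0 0.0 margin 12.0 [ 36.  41.  24.  89. -56. 103.  56.] direct 0.0 0.0
0 heading 91.0 rot 90.0 path 0.0 0.0 ma
[... 199 characters left out ...]
7.1 margin 1.0 [ 50.  51. -26.  68.  -4. 114.  63.] direct 26.1 7.1
60 heading 151.0 rot 104.0 path 34.3 9.2 margin 1.0 [ 22.  48.  11.  70.  -4. 114.  96.] direct 34.3 9.2
80 heading 171.0 rot 114.0 path 18.1 4.9 margin 1.0 [  1.  56.  42.  69.  -3. 114. 127.] direct 18.1 4.9
100 heading -169.0 rot 126.0 path 0.0 0.0 margin 2.0 [  9.  50.  14.  70.  20. 113. 123.] direct 0.0 0.0
120 heading -149.0 rot 139.0 path 0.0 0.0 margin 13.0 [  2.  44.  14.  81.  31. 101. 131.] direct 0.0 0.0
140 heading -129.0 rot 152.0 path 0.0 0.0 margin 27.0 [ -5.  37.  14.  93.  41.  88. 135.] direct 0.0 0.0
160 heading -109.0 rot 166.0 path 0.0 0.0 margin 25.0 [-10.  29.  16. 107.  52.  75. 137.] direct 0.0 0.0
```

```bash
cat > go.py <<'E'
import h
from h import *
import sys
h.CLAW=255
u=np.array([.866,.003,-.5]);u/=np.linalg.norm(u)   # adapter axis in tool frame
def target(heading,g=(.484,-.306,.25),u=u):
    R=np.array(readout.state()['tcp_rot']);a=R@u
    t=np.cross(a,[0,0,1]);n=np.linalg.norm(t)
    R=Ro.from_rotvec(t/n*np.arcsin(min(n,1)) if n>1e-9 else np.zeros(3)).as_matrix()@R if a[2]>=0 else Ro.from_rotvec(t/n*(np.pi-np.arcsin(min(n,1)))).as_matrix()@R
    h0=np.degrees(np.arctan2(R[1,2],R[0,2]))
    R=Ro.from_euler('z',heading-h0,degrees=True).as_matrix()@R
    return np.array(g)+.005*R[:,2],R
E
python3 - <<'E'
from go import *
s=readout.state();print((np.array(s['tcp_rot']).T@[-.026,.9997,0]).round(3))
p,R=target(71);print(p,R.round(3),(R@u).round(3))
plan(p,R,24)
E
```

```text
[ 0.866  0.002 -0.5  ]
[ 0.48540974 -0.30190581  0.24749996] [[ 0.16   0.946  0.282]
 [ 0.474 -0.324  0.819]
 [ 0.866  0.003 -0.5  ]] [0. 0. 1.]
[{"tx":-0.0086,"ty":-0.0033,"tz":0.0039,"rx":-0.0044,"ry":0.0647,"rz":0.016,"claw":255},{"tx":-0.009,"ty":-0.0032,"tz":0.0032,"rx":-0.0044,"ry":0.0646,"rz":0.0159,"claw":255},{"tx":-0.0091,"ty":-0.0031,"tz":0.0027,"rx":-0.0045,"ry":0.0647,"rz":0.016,"claw":255},{"tx":-0.0094,"ty":-0.003,"tz":0.0021,"rx":-0.0044,"ry":0.0647,"rz":0.0159,"claw":255},{"tx":-0.0095,"ty":-0.0028,"tz":0.0014,"rx":-0.0044,"ry":0.0646,"rz":0.016,"claw":255},{"tx":-0.0096,"ty":-0.0026,"tz":0.0008,"rx":-0.0044,"ry":0.0647,"rz":0.0159,"claw":255},{"tx":-0.0098,"ty":-0.0025,"tz":0.0002,"rx":-0.0045,"ry":0.0646,"rz":0.016,"claw":255},{"tx":-0.0097,"ty":-0.0024,"tz":-0.0005,"rx":-0.0044,"ry":0.0647,"rz":0.0159,"claw":255},{"tx":-0.0097,"ty":-0.0022,"tz":-0.0011,"rx":-0.0044,"ry":0.0647,"rz":0.016,"claw":255},{"tx":-0.0097,"ty":-0.002,"tz":-0.0017,"rx":-0.0044,"ry":0.0646,"rz":0.0159,"claw":255}]
[{"tx":-0.0096,"ty":-0.0018,"tz":-0.0024,"rx":-0.0045,"ry":0.0647,"rz":0.016,"
[... 468 characters left out ...]
:-0.0009,"tz":-0.0059,"rx":-0.0044,"ry":0.0647,"rz":0.016,"claw":255},{"tx":-0.0077,"ty":-0.0008,"tz":-0.0064,"rx":-0.0044,"ry":0.0646,"rz":0.016,"claw":255},{"tx":-0.0073,"ty":-0.0005,"tz":-0.0069,"rx":-0.0045,"ry":0.0647,"rz":0.0159,"claw":255},{"tx":-0.0068,"ty":-0.0005,"tz":-0.0073,"rx":-0.0044,"ry":0.0647,"rz":0.016,"claw":255}]
[{"tx":-0.0064,"ty":-0.0003,"tz":-0.0078,"rx":-0.0044,"ry":0.0646,"rz":0.0159,"claw":255},{"tx":-0.0058,"ty":-0.0002,"tz":-0.0081,"rx":-0.0044,"ry":0.0647,"rz":0.016,"claw":255},{"tx":-0.0053,"ty":-0.0,"tz":-0.0085,"rx":-0.0045,"ry":0.0647,"rz":0.0159,"claw":255},{"tx":-0.0047,"ty":0,"tz":-0.0089,"rx":-0.0044,"ry":0.0646,"rz":0.016,"claw":255}]
max 0.0098 0.0647
```

carry_out([
  {"tx": -0.0086,"ty": -0.0033,"tz": 0.0039,"rx": -0.0044,"ry": 0.0647,"rz": 0.016,"claw": 255},
  {"tx": -0.009,"ty": -0.0032,"tz": 0.0032,"rx": -0.0044,"ry": 0.0647,"rz": 0.016,"claw": 255},
  {"tx": -0.0091,"ty": -0.0031,"tz": 0.0027,"rx": -0.0044,"ry": 0.0647,"rz": 0.016,"claw": 255},
  {"tx": -0.0094,"ty": -0.003,"tz": 0.0021,"rx": -0.0044,"ry": 0.0647,"rz": 0.016,"claw": 255},
  {"tx": -0.0095,"ty": -0.0028,"tz": 0.0014,"rx": -0.0044,"ry": 0.0647,"rz": 0.016,"claw": 255},
  {"tx": -0.0096,"ty": -0.0026,"tz": 0.0008,"rx": -0.0044,"ry": 0.0647,"rz": 0.016,"claw": 255},
  {"tx": -0.0098,"ty": -0.0025,"tz": 0,"rx": -0.0044,"ry": 0.0647,"rz": 0.016,"claw": 255},
  {"tx": -0.0097,"ty": -0.0024,"tz": -0.0005,"rx": -0.0044,"ry": 0.0647,"rz": 0.016,"claw": 255},
  {"tx": -0.0097,"ty": -0.0022,"tz": -0.0011,"rx": -0.0044,"ry": 0.0647,"rz": 0.016,"claw": 255},
  {"tx": -0.0097,"ty": -0.002,"tz": -0.0017,"rx": -0.0044,"ry": 0.0647,"rz": 0.016,"claw": 255},
])

```text
time: 6.18
tcp_pos: [0.5277, -0.1694, 0.2328]
tcp_rot: [[0.108, 0.99, 0.086], [0.985, -0.118, 0.122], [0.131, 0.071, -0.989]]
contact_force: [0.9, -0.3, -2.6]
width: 0.458
```

```bash
python3 - <<'E'
from go import *
s=readout.state();print(s['time'],np.round(s['joint_positions'],1).tolist(),np.round(s['tcp_pos'],4),np.round(s['contact_force'],1),s['width'])
p,R=target(71);plan(p,R,15)
E
```

```text
6.1833 [-6.9, 16.5, 31.7, 104.6, -19.6, 60.9, 26.6] [ 0.5277 -0.1694  0.2328] [ 0.9 -0.3 -2.6] 0.4578767533522012
[{"tx":-0.0089,"ty":-0.0017,"tz":-0.0023,"rx":-0.0042,"ry":0.0602,"rz":0.0147,"claw":255},{"tx":-0.0087,"ty":-0.0015,"tz":-0.0028,"rx":-0.0042,"ry":0.0603,"rz":0.0148,"claw":255},{"tx":-0.0086,"ty":-0.0014,"tz":-0.0034,"rx":-0.0042,"ry":0.0602,"rz":0.0147,"claw":255},{"tx":-0.0084,"ty":-0.0013,"tz":-0.0039,"rx":-0.0042,"ry":0.0602,"rz":0.0147,"claw":255},{"tx":-0.0082,"ty":-0.0011,"tz":-0.0043,"rx":-0.0042,"ry":0.0602,"rz":0.0147,"claw":255},{"tx":-0.0079,"ty":-0.001,"tz":-0.0049,"rx":-0.0042,"ry":0.0603,"rz":0.0148,"claw":255},{"tx":-0.0076,"ty":-0.0008,"tz":-0.0053,"rx":-0.0042,"ry":0.0602,"rz":0.0147,"claw":255},{"tx":-0.0072,"ty":-0.0007,"tz":-0.0058,"rx":-0.0042,"ry":0.0602,"rz":0.0147,"claw":255},{"tx":-0.007,"ty":-0.0006,"tz":-0.0062,"rx":-0.0042,"ry":0.0602,"rz":0.0148,"claw":255},{"tx":-0.0065,"ty":-0.0005,"tz":-0.0067,"rx":-0.0042,"ry":0.0603,"rz":0.0147,"claw":255}]
[{"tx":-0.0062,"ty":-0.0003,"tz":-0.007,"rx":-0.0042,"ry":0.0602,"rz":0.0147,"claw":255},{"tx":-0.0057,"ty":-0.0002,"tz":-0.0073,"rx":-0.0042,"ry":0.0602,"rz":0.0147,"claw":255},{"tx":-0.0052,"ty":-0.0002,"tz":-0.0077,"rx":-0.0042,"ry":0.0603,"rz":0.0148,"claw":255},{"tx":-0.0048,"ty":0,"tz":-0.0081,"rx":-0.0042,"ry":0.0602,"rz":0.0147,"claw":255},{"tx":-0.0043,"ty":0.0001,"tz":-0.0082,"rx":-0.0042,"ry":0.0602,"rz":0.0147,"claw":255}]
max 0.0089 0.0603
```

carry_out([
  {"tx": -0.0089,"ty": -0.0017,"tz": -0.0023,"rx": -0.0042,"ry": 0.0602,"rz": 0.0147,"claw": 255},
  {"tx": -0.0087,"ty": -0.0015,"tz": -0.0028,"rx": -0.0042,"ry": 0.0602,"rz": 0.0147,"claw": 255},
  {"tx": -0.0086,"ty": -0.0014,"tz": -0.0034,"rx": -0.0042,"ry": 0.0602,"rz": 0.0147,"claw": 255},
  {"tx": -0.0084,"ty": -0.0013,"tz": -0.0039,"rx": -0.0042,"ry": 0.0602,"rz": 0.0147,"claw": 255},
  {"tx": -0.0082,"ty": -0.0011,"tz": -0.0043,"rx": -0.0042,"ry": 0.0602,"rz": 0.0147,"claw": 255},
  {"tx": -0.0079,"ty": -0.001,"tz": -0.0049,"rx": -0.0042,"ry": 0.0602,"rz": 0.0147,"claw": 255},
  {"tx": -0.0076,"ty": -0.0008,"tz": -0.0053,"rx": -0.0042,"ry": 0.0602,"rz": 0.0147,"claw": 255},
  {"tx": -0.0072,"ty": -0.0007,"tz": -0.0058,"rx": -0.0042,"ry": 0.0602,"rz": 0.0147,"claw": 255},
  {"tx": -0.007,"ty": -0.0006,"tz": -0.0062,"rx": -0.0042,"ry": 0.0602,"rz": 0.0147,"claw": 255},
  {"tx": -0.0065,"ty": -0.0005,"tz": -0.0067,"rx": -0.0042,"ry": 0.0602,"rz": 0.0147,"claw": 255},
])

```text
time: 7.02
tcp_pos: [0.4996, -0.2579, 0.2425]
tcp_rot: [[0.165, 0.963, 0.212], [0.718, -0.265, 0.644], [0.677, 0.046, -0.735]]
contact_force: [-0.1, 0.4, -2.2]
width: 0.465
```

```bash
python3 - <<'E'
from go import *
s=readout.state();print(s['time'],np.round(s['joint_positions'],1).tolist(),np.round(s['tcp_pos'],4),np.round(s['contact_force'],1),s['width'])
p,R=target(71);plan(p,R,7)
E
```

```text
7.0167 [23.5, 30.8, 28.7, 95.2, -48.4, 88.9, 52.8] [ 0.4996 -0.2579  0.2425] [-0.1  0.4 -2.2] 0.4654249162012593
[{"tx":-0.0044,"ty":-0.0002,"tz":-0.005,"rx":-0.003,"ry":0.0431,"rz":0.0104,"claw":255},{"tx":-0.0041,"ty":-0.0002,"tz":-0.0052,"rx":-0.0031,"ry":0.043,"rz":0.0103,"claw":255},{"tx":-0.0039,"ty":-0.0002,"tz":-0.0054,"rx":-0.003,"ry":0.0431,"rz":0.0104,"claw":255},{"tx":-0.0037,"ty":-0.0,"tz":-0.0055,"rx":-0.0031,"ry":0.043,"rz":0.0104,"claw":255},{"tx":-0.0035,"ty":-0.0001,"tz":-0.0057,"rx":-0.003,"ry":0.0431,"rz":0.0104,"claw":255},{"tx":-0.0032,"ty":0.0001,"tz":-0.0058,"rx":-0.0031,"ry":0.043,"rz":0.0103,"claw":255},{"tx":-0.0029,"ty":0,"tz":-0.006,"rx":-0.003,"ry":0.0431,"rz":0.0104,"claw":255}]
max 0.006 0.0431
```

carry_out([
  {"tx": -0.0044,"ty": 0,"tz": -0.005,"rx": -0.003,"ry": 0.043,"rz": 0.0104,"claw": 255},
  {"tx": -0.0041,"ty": 0,"tz": -0.0052,"rx": -0.003,"ry": 0.043,"rz": 0.0104,"claw": 255},
  {"tx": -0.0039,"ty": 0,"tz": -0.0054,"rx": -0.003,"ry": 0.043,"rz": 0.0104,"claw": 255},
  {"tx": -0.0037,"ty": 0,"tz": -0.0055,"rx": -0.003,"ry": 0.043,"rz": 0.0104,"claw": 255},
  {"tx": -0.0035,"ty": 0,"tz": -0.0057,"rx": -0.003,"ry": 0.043,"rz": 0.0104,"claw": 255},
  {"tx": -0.0032,"ty": 0,"tz": -0.0058,"rx": -0.003,"ry": 0.043,"rz": 0.0104,"claw": 255},
  {"tx": -0.0029,"ty": 0,"tz": -0.006,"rx": -0.003,"ry": 0.043,"rz": 0.0104,"claw": 255},
  {"tx": 0,"ty": 0,"tz": 0,"rx": 0,"ry": 0,"rz": 0,"claw": 255},
  {"tx": 0,"ty": 0,"tz": 0,"rx": 0,"ry": 0,"rz": 0,"claw": 255},
  {"tx": 0,"ty": 0,"tz": 0,"rx": 0,"ry": 0,"rz": 0,"claw": 255},
])

```text
time: 7.85
tcp_pos: [0.4868, -0.3011, 0.2485]
tcp_rot: [[0.159, 0.947, 0.28], [0.478, -0.322, 0.817], [0.864, 0.004, -0.504]]
contact_force: [1.0, -0.4, -2.4]
width: 0.462
```

```bash
python3 - <<'E'
from go import *
s=readout.state();R=np.array(s['tcp_rot']);print(s['time'],np.round(s['joint_positions'],1).tolist(),np.round(s['tcp_pos'],4),np.round(s['contact_force'],1),s['width'],(R@u).round(4))
for n in("wrist","scene","top"): cv2.imwrite(f"pics/{n}5.png",get_image(n))
a,b,t=[cv2.imread(f"pics/{n}5.png") for n in("wrist","scene","top")]
cv2.imwrite("pics/a5.png",np.hstack([cv2.resize(a,(400,300)),cv2.resize(t,(400,300))]))
cv2.imwrite("pics/b5.png",cv2.resize(b[60:260,80:280],(600,600),interpolation=cv2.INTER_CUBIC))
E
```

```text
7.85 [35.1, 40.3, 25.5, 88.9, -56.5, 103.9, 55.5] [ 0.4868 -0.3011  0.2485] [ 1.  -0.4 -2.4] 0.4620240567647441 [1.0e-04 4.8e-03 1.0e+00]
```

View pics/a5.png

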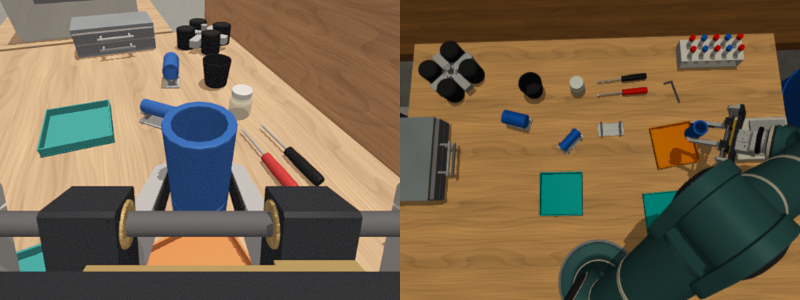

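View pics/b5.png

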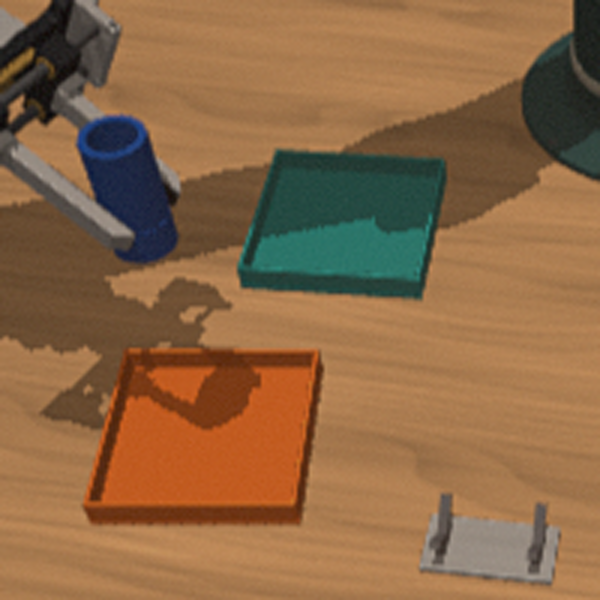

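The adapter is over the tray with its hole up. I'll check that it's upright by overlaying a vertical cylinder model.

```bash
cat > ov.py <<'E'
from go import *
def run(tag):
    s=readout.state();R=np.array(s['tcp_rot']);g=np.array(s['tcp_pos'])-.005*R[:,2]
    c={"scene":cam("scene"),"wrist":cam("wrist",s)}
    ims={n:get_image(n) for n in c}
    th=np.linspace(0,2*np.pi,60)
    def draw(im,n,a,off,col,box,k):
        o=cv2.resize(im[box[1]:box[3],box[0]:box[2]],None,fx=k,fy=k,interpolation=cv2.INTER_CUBIC)
        a=a/np.linalg.norm(a);e1=np.cross(a,[1,0,0]);e1/=np.linalg.norm(e1);e2=np.cross(a,e1)
        for d,r in((45,.022),(45,.016),(-45,.022)):
            X=g+a*(off+d/1000)+r*(np.cos(th)[:,None]*e1+np.sin(th)[:,None]*e2)
            uv=(proj(c[n],X)-[box[0],box[1]]+.5)*k
            cv2.polylines(o,[np.round(uv*8).astype(np.int32)],True,col,1,cv2.LINE_AA,3)
        return o
    A=np.array([0,0,1.])
    cv2.imwrite(f"pics/ovs{tag}.png",draw(ims["scene"],"scene",A,.007,(0,255,255),(90,80,160,160),7))
    cv2.imwrite(f"pics/ovw{tag}.png",draw(ims["wrist"],"wrist",A,.007,(0,255,255),(190,120,370,320),3))
E
python3 -c "
import ov;ov.run('1')"
```

```text
(no output)
```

View pics/ovs1.png

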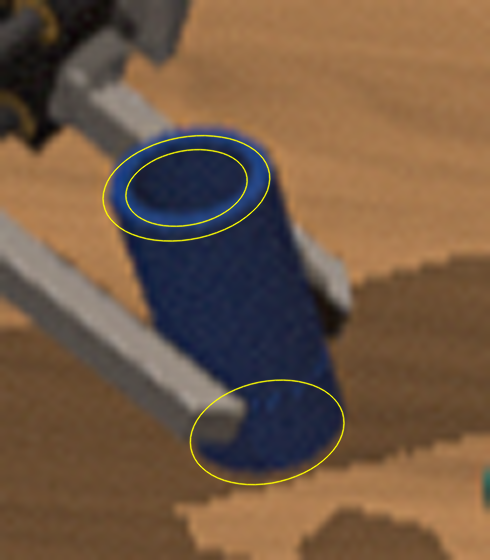

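View pics/ovw1.png

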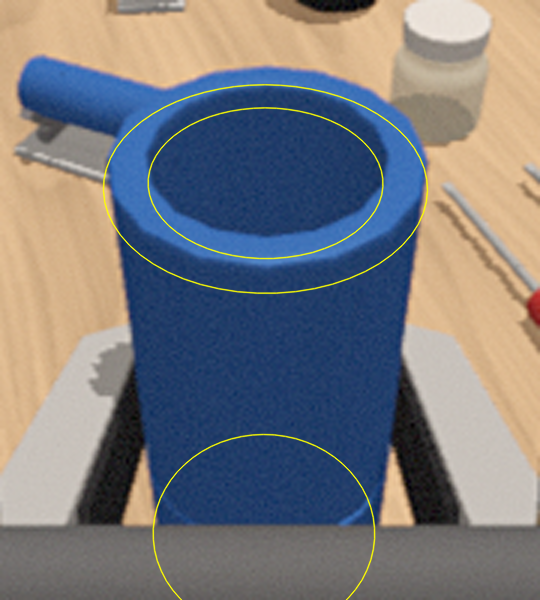

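```bash
cat > fit.py <<'E'
from go import *
from scipy.optimize import least_squares
def run(ims=None):
    s=readout.state();R=np.array(s['tcp_rot']);g=np.array(s['tcp_pos'])-.005*R[:,2]
    c={"scene":cam("scene"),"wrist":cam("wrist",s)}
    th=np.linspace(0,2*np.pi,90)
    pts={}
    for n,box in(("scene",(90,80,160,160)),("wrist",(190,120,370,290))):
        im=get_image(n);k=4
        x0,y0,x1,y1=box
        o=cv2.resize(im[y0:y1,x0:x1],None,fx=k,fy=k,interpolation=cv2.INTER_CUBIC)
        h=cv2.cvtColor(o,cv2.COLOR_BGR2HSV);m=cv2.inRange(h,(100,120,20),(130,255,255))
        m=cv2.morphologyEx(m,cv2.MORPH_OPEN,np.ones((9,9)))
        ct=max(cv2.findContours(m,cv2.RETR_EXTERNAL,cv2.CHAIN_APPROX_NONE)[0],key=cv2.contourArea)[:,0].astype(float)
        P=(ct+.5)/k-.5+[x0,y0]
        if n=="wrist": P=P[(P[:,1]<289)&~((P[:,0]<232)&(P[:,1]<182))]
        pts[n]=P[::3]
    def hull(n,q,sh=(0,0)):
        a=np.array([q[3],q[4],1.]);a/=np.linalg.norm(a);e1=np.cross(a,[1,0,0]);e1/=np.linalg.norm(e1);e2=np.cross(a,e1)
        X=np.vstack([g+q[:3]+a*d+.022*(np.cos(th)[:,None]*e1+np.sin(th)[:,None]*e2) for d in(.045,-.045)])
        return cv2.convexHull((proj(c[n],X)+sh).astype(np.float32))
    def res(q,use,sg):
        r=[]
        for n in use:
            H=hull(n,q,q[5:7] if n=="scene" else (0,0))
            r+=[sg*cv2.pointPolygonTest(H,(float(x),float(y)),True) for x,y in pts[n]]
        return np.r_[r,np.array(q[5:7])*.5,np.array(q[:3])*50]
    out=[]
    for use in(("scene",),("wrist",),("scene","wrist")):
        f=least_squares(res,[0,0,.007,0,0,0,0],args=(use,1),loss='soft_l1',f_scale=.4,diff_step=1e-3,x_scale=[.005,.005,.005,.05,.05,1,1])
        q=f.x;print(use,'d mm',(q[:3]*1e3).round(1),'tilt deg x,y',np.degrees(q[3:5]).round(2),'shift',q[5:].round(2),'med res',np.median(np.abs(f.fun)).round(2))
if __name__=="__main__": run()
E
python3 fit.py
```

```text
('scene',) d mm [-96.1 -57.9 -76.7] tilt deg x,y [-13.96  -5.84] shift [-0.66  0.  ] med res 0.95
('wrist',) d mm [1.9 3.9 6.6] tilt deg x,y [0.23 1.87] shift [0. 0.] med res 0.27
('scene', 'wrist') d mm [1.8 3.6 6.6] tilt deg x,y [0.51 2.63] shift [-2.8  -2.01] med res 0.44
```

```bash
cat > fit2.py <<'E'
from go import *
from scipy.optimize import minimize
# mask-overlap fit in the scene picture: tilt + pixel shift, position fixed; finger-grey pixels ignored
s=readout.state();R=np.array(s['tcp_rot']);g=np.array(s['tcp_pos'])-.005*R[:,2]+[.0018,.0037,.0066]
c=cam("scene");im=get_image("scene");x0,y0,x1,y1=90,80,160,160;k=6
o=cv2.resize(im[y0:y1,x0:x1],None,fx=k,fy=k,interpolation=cv2.INTER_CUBIC)
b=o.astype(float);m=(b[...,0]>1.35*b[...,2])&(b[...,0]>b[...,1]*1.2)
m=cv2.morphologyEx(m.astype(np.uint8),cv2.MORPH_OPEN,np.ones((7,7)))
n_,l,st,_=cv2.connectedComponentsWithStats(m);m=(l==1+np.argmax(st[1:,4]))
hs=cv2.cvtColor(o,cv2.COLOR_BGR2HSV)
ign=(hs[...,1]<75)
ign=cv2.dilate(ign.astype(np.uint8),np.ones((9,9)))>0
ign&=~cv2.erode(m.astype(np.uint8),np.ones((5,5))).astype(bool)
th=np.linspace(0,2*np.pi,90)
def ren(q):
    a=np.array([q[0],q[1],1.]);a/=np.linalg.norm(a);e1=np.cross(a,[1,0,0]);e1/=np.linalg.norm(e1);e2=np.cross(a,e1)
    X=np.vstack([g+a*d+.022*(np.cos(th)[:,None]*e1+np.sin(th)[:,None]*e2) for d in(.045,-.045)])
    uv=(proj(c,X)+q[2:4]-[x0,y0]+.5)*k
    r=np.zeros(m.shape,np.uint8);cv2.fillConvexPoly(r,cv2.convexHull(np.round(uv*16).astype(np.int32)),255,cv2.LINE_AA,4);return r/255.
f=lambda q:np.abs(ren(q)-m)[~ign].sum()+0*1e3
best=min((minimize(f,[0,t,sx,sy],method='Nelder-Mead',options=dict(initial_simplex=np.array([[0,t,sx,sy]]+[list(np.array([0,t,sx,sy])+d) for d in np.diag([.05,.05,1,1])]))) for t in(-.04,0,.04) for sx in(-2,0) for sy in(-2,0)),key=lambda r:r.fun)
print(np.degrees(best.x[:2]).round(2),best.x[2:].round(2),best.fun,m.sum())
for ty in range(-4,7,1):
    r=min((minimize(lambda v:f([0,np.radians(ty),*v]),[sx,-1],method='Nelder-Mead',options=dict(initial_simplex=[[sx,-1],[sx+1,-1],[sx,0]])) for sx in(-2,0)),key=lambda r:r.fun);print(ty,r.fun.round(),r.x.round(2))
d=o.copy();d[ign]=(0,255,255);cs=cv2.findContours((ren(best.x)>.5).astype(np.uint8),0,1)[0];cv2.drawContours(d,cs,-1,(0,255,0),1);cs=cv2.findContours(m.astype(np.uint8),0,1)[0];cv2.drawContours(d,cs,-1,(0,0,255),1)
cv2.imwrite("pics/fit2.png",d)
E
python3 fit2.py
```

```text
[-2.15 -0.14] [-1.25 -2.5 ] 0.0 34143
-4 522.0 [-1.06 -2.79]
-3 240.0 [-1.06 -2.6 ]
-2 37.0 [-1.08 -2.43]
-1 0.0 [-1.14 -2.32]
0 0.0 [-1. -2.]
1 0.0 [-1.25 -2.5 ]
2 0.0 [-1.45 -2.65]
3 48.0 [-1.35 -2.31]
4 250.0 [-1.38 -2.44]
5 579.0 [-1.45 -2.53]
6 1014.0 [-1.47 -2.44]
```

View pics/fit2.png

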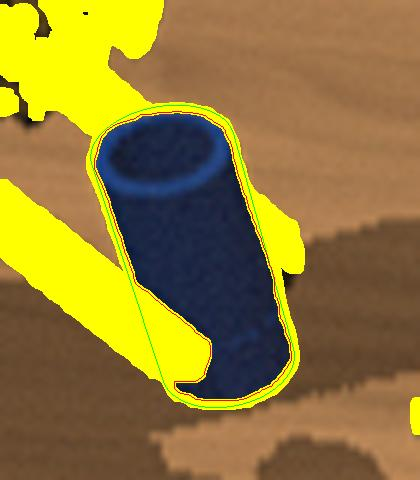

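carry_out([
  {"tx": 0,"ty": 0,"tz": 0,"rx": 0,"ry": 0.006,"rz": 0,"claw": 255},
  {"tx": 0,"ty": 0,"tz": 0,"rx": 0,"ry": 0.006,"rz": 0,"claw": 255},
  {"tx": 0,"ty": 0,"tz": 0,"rx": 0,"ry": 0,"rz": 0,"claw": 255},
  {"tx": 0,"ty": 0,"tz": 0,"rx": 0,"ry": 0,"rz": 0,"claw": 255},
  {"tx": 0,"ty": 0,"tz": 0,"rx": 0,"ry": 0,"rz": 0,"claw": 255},
  {"tx": 0,"ty": 0,"tz": 0,"rx": 0,"ry": 0,"rz": 0,"claw": 255},
  {"tx": 0,"ty": 0,"tz": 0,"rx": 0,"ry": 0,"rz": 0,"claw": 255},
  {"tx": 0,"ty": 0,"tz": 0,"rx": 0,"ry": 0,"rz": 0,"claw": 255},
])

```text
time: 8.92
tcp_pos: [0.4866, -0.3016, 0.249]
tcp_rot: [[0.155, 0.947, 0.283], [0.468, -0.322, 0.823], [0.87, 0.005, -0.493]]
contact_force: [0.4, -0.3, -2.5]
width: 0.461
```

```bash
python3 - <<'E'
from go import *
s=readout.state();R=np.array(s['tcp_rot']);print(s['time'],np.round(s['dq'],2),np.round(s['tcp_pos'],4),np.round(s['contact_force'],1),s['width'],(R@u).round(4))
E
python3 fit.py; python3 fit2.py | head -1
python3 -c "
from h import *
a=get_image('scene');b=get_image('wrist');cv2.imwrite('pics/end.png',np.hstack([cv2.resize(a,(400,300)),cv2.resize(b,(400,300))]))"
```

```text
8.9167 [-0.06 -0.04 -0.   -0.    0.03  0.12  0.04] [ 0.4866 -0.3016  0.249 ] [ 0.4 -0.3 -2.5] 0.4608263896349071 [-0.0046 -0.0075  1.    ]
('scene',) d mm [-69.6 -39.3 -53.2] tilt deg x,y [-8.56 -5.57] shift [-0.97 -0.1 ] med res 0.42
('wrist',) d mm [1.9 3.8 6.6] tilt deg x,y [0.05 1.17] shift [0. 0.] med res 0.26
('scene', 'wrist') d mm [1.9 3.7 6.6] tilt deg x,y [0.19 1.49] shift [-2.05 -2.8 ] med res 0.38
[-0.14 -1.27] [-1.18 -2.3 ] 0.0 34364
```

View pics/end.png

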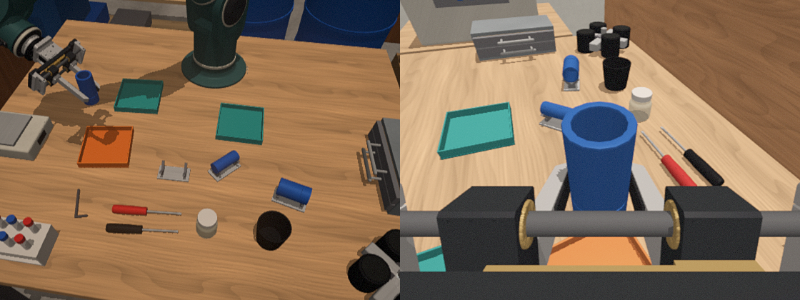

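Kinematics puts the lean at about 0.5° one way and the wrist camera at about 1.2° the other way, so the adapter is upright to within about 1°. It's still, gripped and over the tray, so I'm handing in.

```bash
python3 -c "
from rig import order
print(order.hand_in())"
```

```text
the job is handed in; nothing more can be done
None
```

I picked out the middle-sized adapter, which measured about 43 mm wide at roughly (0.557, -0.064) m. A close wrist-camera view showed its hole facing +y. I gripped it at 50 N, lifted it out, turned the hole up and held it over the orange tray. I handed in at about 9 s.

**Last checks:**
- **Hold:** the jaws were open about 43 mm, as expected for a 44 mm adapter. The arm was still, and the outside force was about 2.5 N, which looks like the adapter's weight.
- **Position:** the adapter's axis was at about (0.49, -0.30) m, within 2 cm of the tray centre. Its closed end was about 0.21 m above the bench, well clear of the 25 mm rim.
- **Rest of the bench:** in the last pictures the other two adapters were in their cradles and nothing else looked moved.

**Where the checks disagreed:** arm kinematics gave a lean of about 0.5° towards -y, while the wrist-camera fit gave about 1.2° towards +y. I took the adapter as upright to within about 1°. One contour fit from the scene camera diverged, so I ignored it. A second scene fit was too coarse to settle the difference; it only bounded the lean to a few degrees.

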